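Fit the round head to the bench mixer

TASK

Take the round mixing head out of the white storage block, stand its tapered shank in the steel collar on top of the mixer and let go of it. Then drive head and collar down with the knocker in two or more taps, lifting off between taps, until the collar is locked fully home: flush with the mixer's top, the last tap firm against the stop (20 to 35 N, never over 40). Finish with the knocker standing upright on the bench again, and leave everything else where it stands.

Things in the scene. Friction and masses are not known exactly. Their poses are not given: they have to be found in the camera images.
- mixer: White box-shaped bench mixer, 180 x 180 x 90 mm high, fixed to the bench, turned a little about the vertical. Origin: centre of its underside, on the bench; z up. In the middle of its top is a round steel collar.
- mixer_top (a point): Centre of the mixer's flat top, 90 mm above the bench, on the collar's axis.
- collar (a joint): How far the steel collar is driven down, in m: 0 = rim 8 mm proud of the mixer's top, 0.008 = rim flush, against a hard stop (home). Starts at 0 to 0.0025. Stiff: takes about 8 N downwards to start, up to 13 N near home, then a steep rise at the stop; stays where it is left. A tap of 20 to 35 N at the stop locks it; over 40 N between knocker and head damages the mixer.
- socket (a point): Centre of the mouth of the collar's bore, level with the collar's rim; moves with the collar. The collar is 41 mm in outer diameter; its bore is an upright taper, 28 mm wide at the mouth, 15 mm wide 46 mm further down.
- rack: White storage block, 70 (x) x 150 (y) x 60 mm high, fixed to the bench, turned a little about the vertical. Origin: centre of its underside. Two upright holes 32 mm wide lie 45 mm either side of its centre along its y axis; a head stands in each, shank down. Which head is in which hole varies.
- round_head: Mixing head, about 0.25 kg: upright round grey drum, 46 mm in diameter, 42 mm high, flat top, on a tapered steel shank 47 mm long (16 mm wide at the small end, 29 mm at the drum). Origin: centre of the shank's small end; z up to the drum, whose top is at 89 mm. In the block the drum rests on the block's top. Seated in the collar, the origin is about 42 mm (+-2) below the mouth.
- head_top (a point): Centre of the round head's flat top. Once seated it lies about 47 mm above the collar's rim (the drum's underside about 5 mm above the rim).
- square_head: Another head on the same shank, with a square grey block, 40 x 40 x 42 mm, in place of the drum. Not to be used or moved. Origin as for the round head.
- knocker: Upright tapping tool, about 0.25 kg, standing on its face on the bench: a white nylon cylinder 38 mm in diameter and 35 mm high, with a coaxial bare metal handle 27 mm in diameter above it, 125 mm high in all. Origin: centre of the flat face on its underside; z up the handle.
- reagent: Bystander: closed white jar, 50 mm in diameter, 90 mm high, on the bench beyond the mixer. Origin: centre of its underside.
- beaker: Bystander: clear cup, 60 mm in diameter, 75 mm high, beyond the mixer. Origin: centre of its underside.
- tube_rack: Bystander: white rack with capped sample tubes, 60 x 190 mm, 80 mm high, beyond the mixer. Origin: centre of its underside.
Mind the look-alikes: they are no part of the job. Leave any red look-alike of the round_head alone.

How it is judged:
By the outcome, as a careful person would: the job done as asked, in the order asked, and still so for the second after the job is handed in, with the robot touching nothing.
It also fails if it takes over 62 s, if anything falls off the work surface, if the arm or the gripper's body presses on something with over 40 N, if the wrist force passes 120 N, or if a joint passes its speed limit or range.

ROBOT

A 6-joint arm with a two-finger parallel gripper is mounted at the origin on the work surface. World frame = base frame: x ahead of the robot, y to its left, z up, the work surface at z = 0. Lengths are in mm, angles in degrees, forces in N, time in s.
With the tool pointing down it reaches from about 350 to 850 mm from the base axis. Payload 8.1 kg.
Tool frame: the origin (TCP) lies at the very end of the fingers, on their centre line; the grasp point (between the pads) lies 19 mm behind it; x points along the fingers, y is the direction in which the jaws open and shut, and the axes are right-handed (so a half turn about x gives the same grasp; the last joint's range is limited). The gripper opens to 85 mm and grips with 20 to 120 N. Pads are 22 mm wide; open, the fingers measure 114 mm over their backs; the gripper's body (76 mm by 85 mm) begins 54 mm behind the grasp point. The pads swing forward as they close: fully open they stand 13 mm farther back than shut.
Start: joints at [70.909, 7.471, 85.268, -0, 87.261, -4.893], TCP at [147.141, 581.683, 231.292] pointing down, gripper open.
Joint ranges: [-169.43, 169.43], [-51.17, 129.36], [1.28, 143.12], [-76.62, 256.62], [0, 156.53], [-152.29, 152.29]. Speed limits (degrees/s): [136.94, 136.94, 159.86, 180, 180, 180].

INTERFACE

Orientations are given as [roll, pitch, yaw] about the fixed x, y, z axes, in that order (R = Rz(yaw) Ry(pitch) Rx(roll)).
In Python, from bench import sensors, snapshot, r gives the robot as it stands. The module is installed in compiled form; this text tells all that it offers.
- The arm moves only by the tool drive_tool, never from a script. Its argument "moves" is one flat list of numbers, 6 for each row, row after row: the shift along the tool's x, y, z in cm, then the turn, a rotation vector about the tool's x, y, z in degrees. In form: [tx, ty, tz, wx, wy, wz, tx, ty, tz, wx, wy, wz, ...]. A call has 1 to 20 rows; each row shifts and turns the commanded pose from where the row before left it, along the tool's axes as they then stand; what a row does not reach is not made up. A row lasts 1/12 s, in which the tool goes at most 41.7 mm and 7.16 degrees, less where a joint would pass 70% of its speed; a pose out of reach is approached as far as the arm can. A call with a gripper value outside its range is refused whole. "hand" is the finger opening in cm, from 0 to 8.54, set as the call begins (left out, the last holds). The fingers move at their own pace and stop on an object; "grip_force" is the grip in N (left out, the last holds). Time passes only in rows, so rows that do not move let the fingers close. It gives the time, the measured TCP pose, the force and the opening at its end, in the units of the state.
- sensors.sense(): the state, without advancing time (a new reading comes with each control period).
- snapshot(name): name is "side" or "top" or "wrist"; returns a dict with "image" (400x640x3 uint8, red, green, blue), "z_map" (400x640 float32, mm along the optical axis (not along the pixel's ray), 0 where there is no reading), "camera_matrix" (3x3 intrinsics, pixels), "eye" and "orientation" of the camera in the world; the wrist camera has in their place "mount" (4x4, takes a point from camera to tool coordinates, whose origin is the TCP and whose axes are the tool frame's). Camera axes: x right, y down, z forward; pixel columns grow to the right and rows downward; lengths in mm; the calibration is good to about 2 mm. A picture is of the moment at which its call begins: read the wrist's pose just before it.
- r.hand_in(): hands the job in, once; it reports no verdict.
The state is a dict: "time": time; "joint_pos": joint angles; "qd": joint speeds; "joint_efforts": joint torques, N m; "tool_pos": TCP position; "tcp_rot": TCP orientation; "ft_force": force on the tool from outside, world axes, zero at the start; "wrist_torque": the same for the moment, N m; "finger_gap": finger opening in mm.
Only numpy, scipy, OpenCV 4.12 (cv2) and the standard library are available. Lean on these libraries where they do the work, as an engineer would, in place of code of your own. Each camera call takes 0.05 s, during which the arm holds its last target.

## Working session

There is one attempt and no reset: what is moved stays moved. The work goes in short steps, Python scripts to look and compute and a tool call to move; the robot and the scene stay as the last step left them, time stands still between calls to the robot, and variables do not carry over. Pictures are saved under pics/ and viewed, and the job is handed in when it is done.

Besides the shell and the picture viewer there is one more tool, called as name(argument=value, ...) on one line, values as JSON. drive_tool: Moves the arm, as the interface text tells. Its arguments: {"type":"object","properties":{"moves":{"type":"array","items":{"type":"number"}},"hand":{"type":"number"},"grip_force":{"type":"number"}},"required":["moves"]}

```bash
mkdir -p pics; cat > h.py <<'E'
import numpy as np, cv2
from bench import sensors, snapshot, r
def save(n,im,box=None,s=1):
    if box: im=im[box[1]:box[3],box[0]:box[2]]
    im=cv2.resize(im,None,fx=s,fy=s,interpolation=cv2.INTER_CUBIC) if s!=1 else im
    cv2.imwrite(f'pics/{n}.png',im[:,:,::-1])
E
python3 - <<'E'
from h import *
print(sensors.sense())
import pickle
for n in ['side','top','wrist']:
    s=sensors.sense(); d=snapshot(n); d['state']=s; pickle.dump(d,open(f'{n}0.pkl','wb')); save(n+'0',d['image'])
    print(n,{k:np.round(v,3).tolist() for k,v in d.items() if k not in('image','z_map','state')}, (d['z_map']>0).mean())
E
```

```text
{'time': 0.0, 'joint_pos': array([ 7.09094870e+01,  7.51445735e+00,  8.53296620e+01, -6.50216356e-04,
        8.72607110e+01, -4.89205573e+00]), 'qd': array([ 0.00300531,  0.05220546, -0.01660829, -0.01167984,  0.09348825,
        0.00213647]), 'joint_efforts': array([ 5.44062971e-05, -5.69390774e+01, -5.00560248e+01, -1.31798633e-04,
        1.43406243e-02, -4.98820910e-06]), 'tool_pos': array([146.96174072, 581.16043406, 230.24753857]), 'tcp_rot': array([ -94.5371174 ,   89.89516764, -108.73554296]), 'ft_force': array([-0.10231094, -0.95275539, -0.80285642]), 'wrist_torque': array([ 0.03290283, -0.00902779,  0.03411422]), 'finger_gap': 85.62908301828159}
side {'camera_matrix': [[419.304, 0.0, 315.248], [0.0, 419.304, 200.69], [0.0, 0.0, 1.0]], 'eye': [25.723, -603.187, 712.764], 'orientation': [-124.678, 0.223, -43.968]} 0.995953125
top {'camera_matrix': [[439.963, 0.0, 318.791], [0.0, 439.963, 202.988], [0.0, 0.0, 1.0]], 'eye': [501.096, 37.102, 1221.519], 'orientation': [-174.02, -0.494, -91.005]} 0.99565625
wrist {'camera_matrix': [[316.089, 0.0, 320.264], [0.0, 316.089, 199.727], [0.0, 0.0, 1.0]], 'mount': [[0.001, -0.288, 0.958, -142.535], [1.0, -0.0, -0.001, 2.012], [0.0, 0.958, 0.288, -74.032], [0.0, 0.0, 0.0, 1.0]]} 0.99576171875
```

View pics/side0.png

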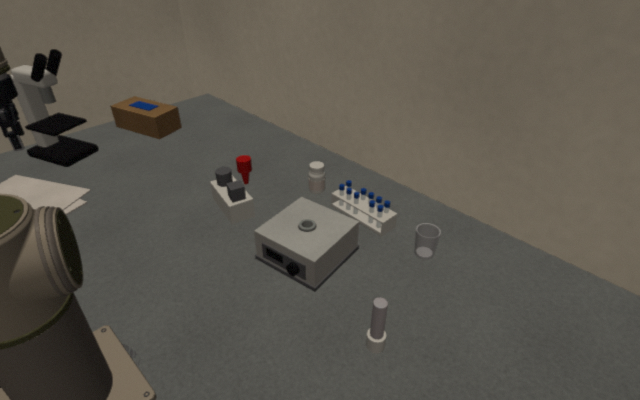

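View pics/top0.png

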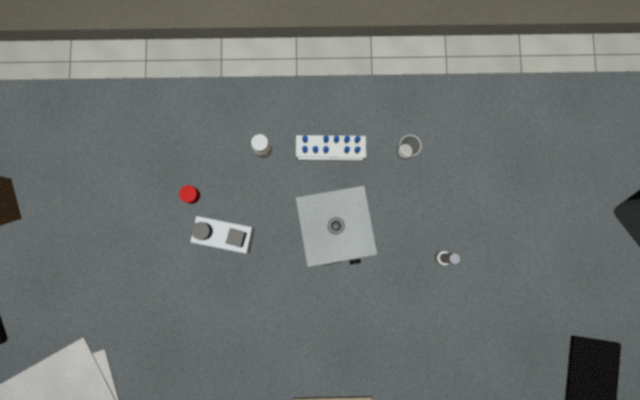

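View pics/wrist0.png

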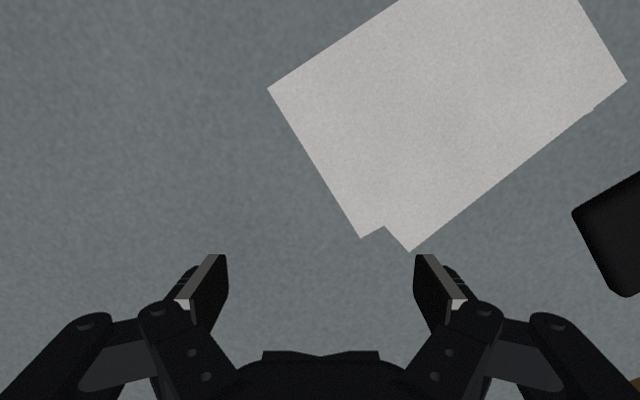

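The top view shows the round grey drum at (202,231) in the block's left hole and the square block at (236,237). The red look-alike is free-standing at (189,194), the mixer collar at (336,226) and the knocker at (449,258). I'll confirm with a crop and measure.

```bash
cat >> h.py <<'E'
from scipy.spatial.transform import Rotation as Ro
def RR(rpy): return Ro.from_euler('xyz',rpy,degrees=True).as_matrix()
def campose(d):
    if 'eye' in d: return RR(d['orientation']),np.array(d['eye'])
    s=d['state']; Rt=RR(s['tcp_rot']); M=np.array(d['mount'])
    return Rt@M[:3,:3], Rt@M[:3,3]+s['tool_pos']
def rays(d,uv):
    R,e=campose(d); K=d['camera_matrix']; uv=np.atleast_2d(uv).astype(float)
    v=np.c_[(uv[:,0]-K[0,2])/K[0,0],(uv[:,1]-K[1,2])/K[1,1],np.ones(len(uv))]
    return v@R.T,e
def onz(d,uv,z):
    v,e=rays(d,uv); return e+v*((z-e[2])/v[:,2])[:,None]
def cloud(d):
    vv,uu=np.mgrid[0:400,0:640]; v,e=rays(d,np.c_[uu.ravel(),vv.ravel()])
    return (e+v*d['z_map'].reshape(-1,1)).reshape(400,640,3)
def shot(n):
    s=sensors.sense(); d=snapshot(n); d['state']=s; return d
E
python3 - <<'E'
from h import *
import pickle
T=pickle.load(open('top0.pkl','rb'));S=pickle.load(open('side0.pkl','rb'))
save('crop_top',T['image'],(170,170,480,280),2.5); save('crop_side',S['image'],(190,130,430,370),2.5)
C=cloud(T)
for n,p in dict(round=(202,231),sq=(236,237),red=(189,194),rim=(336,226),mix=(320,210),kn=(455,259),bench=(400,320),mixc=(305,262)).items():
    print(n,np.round(C[p[1],p[0]],1))
def cl(zlo,zhi,box):
    x0,y0,x1,y1=box; sub=C[y0:y1,x0:x1]; m=(sub[...,2]>zlo)&(sub[...,2]<zhi)
    ys,xs=np.nonzero(m); p=sub[m]; print(box,m.sum(),'px',xs.mean()+x0,ys.mean()+y0,'med z',np.median(p[:,2]),'centroid',p.mean(0).round(1)); 
    rc=cv2.minAreaRect(p[:,:2].astype(np.float32)); print(rc)
cl(92,112,(185,215,217,246)); cl(92,112,(220,220,250,255)); cl(80,105,(280,170,390,280)); cl(50,70,(180,205,260,260)); cl(115,135,(430,240,480,280))
cl(92,104,(320,210,352,242))
E
```

```text
round [551.7 322.6 102.9]
sq [535.  236.7 101.6]
red [648.7 361.   87.6]
rim [563.1 -21.7  13.2]
mix [601.1  22.5  90.5]
kn [ 470.6 -309.3  126.2]
bench [ 305.6 -190.5    2.6]
mixc [466.2  65.1   1.5]
(185, 215, 217, 246) 266 px 200.1015037593985 229.73684210526315 med z 101.9641270960957 centroid [555.  327.7 101.8]
((555.37939453125, 327.9833068847656), (45.070274353027344, 43.89961242675781), 51.91572570800781)
(220, 220, 250, 255) 257 px 234.7431906614786 236.86381322957197 med z 101.9567559684142 centroid [535.4 239.9 101.9]
((535.57763671875, 240.53335571289062), (40.402584075927734, 39.926395416259766), 73.22386932373047)
(280, 170, 390, 280) 4784 px 335.45380434782606 225.2516722408027 med z 90.40603083464259 centroid [561.4 -16.6  90.5]
((562.2577514648438, -16.766151428222656), (180.47061157226562, 180.19676208496094), 8.874526977539062)
(180, 205, 260, 260) 962 px 222.33160083160084 234.15488565488565 med z 60.062914128082525 centroid [544.4 280.   60.1]
((545.4859008789062, 284.89154052734375), (151.69061279296875, 69.62946319580078), 77.57254028320312)
(430, 240, 480, 280) 101 px 453.38613861386136 257.7722772277228 med z 124.62825864656202 centroid [ 473.6 -306.   124.3]
((473.6387939453125, -306.5089416503906), (25.42859649658203, 26.104143142700195), 22.10283851623535)
(320, 210, 352, 242) 278 px 335.41726618705036 225.57194244604315 med z 93.84346303154496 centroid [560.1 -16.3  94.6]
((560.5100708007812, -16.754924774169922), (79.94628143310547, 79.70164489746094), 88.98517608642578)
```

View pics/crop_top.png

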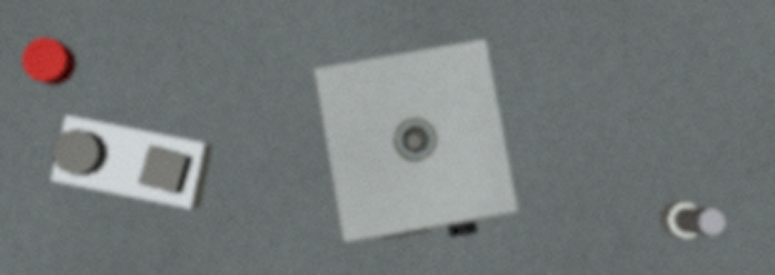

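View pics/crop_side.png

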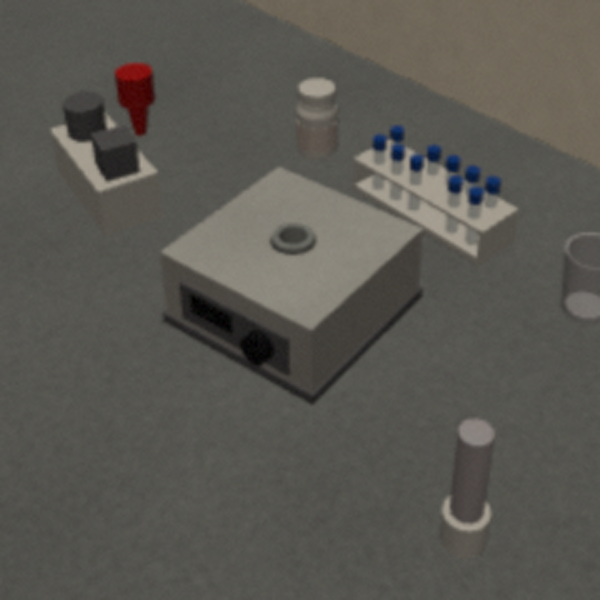

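The crops confirm the target: the round grey drum stands in the block's +y hole at (202,231) and the square one is next to it. The red one stands alone outside the block, so it stays untouched. The heights (102, 90.4, 60, 124.6) all match the given sizes. Next I'll plan the approach.

```bash
cat >> h.py <<'E'
def goal(pos,yawjaw=None,cam=None,s=None):
    """tool pointing straight down, jaw axis (tool y) at yawjaw deg (mod 180, nearest); prints tool-frame shift cm & rotvec deg"""
    s=s or sensors.sense(); R=RR(s['tcp_rot']); p=s['tool_pos']
    best=None
    cands=[yawjaw,yawjaw+180] if yawjaw is not None else [np.degrees(np.arctan2(R[1,1],R[0,1]))]
    for y in cands:
        a=np.radians(y); x=np.array([0,0,-1.]); yy=np.array([np.cos(a),np.sin(a),0]); G=np.c_[x,yy,np.cross(x,yy)]
        w=Ro.from_matrix(R.T@G).as_rotvec(degrees=True)
        print('jaw',round(y%360,1),'t_now_frame(cm)',np.round(R.T@(np.array(pos)-p)/10,2),'t_goal_frame',np.round(G.T@(np.array(pos)-p)/10,2),'w',np.round(w,2))
def st(s=None):
    s=s or sensors.sense(); R=RR(s['tcp_rot'])
    print('t',round(s['time'],2),'p',s['tool_pos'].round(1),'xaxis',R[:,0].round(3),'jaw',round(np.degrees(np.arctan2(R[1,1],R[0,1])),2),'z',R[:,2].round(2),'F',s['ft_force'].round(2),'gap',round(s['finger_gap'],1),'j',s['joint_pos'].round(1))
E
python3 - <<'E'
from h import *
for i in range(3): st(); 
goal([555.3,328,200],-12.6)
goal([555.3,328,200],30)
E
```

```text
t 0.15 p [147.  581.3 230.5] xaxis [-0.    -0.001 -1.   ] jaw 75.8 z [ 0.97 -0.25 -0.  ] F [-0.49  0.14 -0.09] gap 85.3 j [70.9  7.5 85.3 -0.  87.3 -4.9]
t 0.15 p [147.  581.3 230.5] xaxis [-0.    -0.001 -1.   ] jaw 75.8 z [ 0.97 -0.25 -0.  ] F [-0.49  0.14 -0.09] gap 85.3 j [70.9  7.5 85.3 -0.  87.3 -4.9]
t 0.15 p [147.  581.3 230.5] xaxis [-0.    -0.001 -1.   ] jaw 75.8 z [ 0.97 -0.25 -0.  ] F [-0.49  0.14 -0.09] gap 85.3 j [70.9  7.5 85.3 -0.  87.3 -4.9]
jaw 347.4 t_now_frame(cm) [  3.06 -14.53  45.79] t_goal_frame [ 3.05 45.37 15.81] w [8.84e+01 6.00e-02 7.00e-02]
jaw 167.4 t_now_frame(cm) [  3.06 -14.53  45.79] t_goal_frame [  3.05 -45.37 -15.81] w [-9.16e+01 -7.00e-02  6.00e-02]
jaw 30 t_now_frame(cm) [  3.06 -14.53  45.79] t_goal_frame [ 3.05 22.7  42.35] w [4.58e+01 3.00e-02 8.00e-02]
jaw 210 t_now_frame(cm) [  3.06 -14.53  45.79] t_goal_frame [  3.05 -22.7  -42.35] w [-1.342e+02 -1.000e-01  3.000e-02]
```

drive_tool(moves=[0,0,0,6.8,0,0,0,0,0,6.8,0,0,0,0,0,6.8,0,0,0,0,0,6.8,0,0,0,0,0,6.8,0,0,0,0,0,6.8,0,0,0,0,0,6.8,0,0,0,0,0,6.8,0,0,0,0,0,6.8,0,0,0,0,0,6.8,0,0,0,0,0,6.8,0,0,0,0,0,6.8,0,0,0,0,0,6.8,0,0], hand=8.54, grip_force=60)

```text
time: 1.23
tool_pos: [147.1, 581.4, 230.8]
tcp_rot: [-5.3, 90.0, -108.2]
ft_force: [0.1, -0.1, 1.0]
finger_gap: 85.6
```

drive_tool(moves=[0,3.5,1.2,0,0,0,0,3.5,1.2,0,0,0,0,3.5,1.2,0,0,0,0,3.5,1.2,0,0,0,0,3.5,1.2,0,0,0,0,3.5,1.2,0,0,0,0,3.5,1.2,0,0,0,0,3.5,1.2,0,0,0,0,3.5,1.2,0,0,0,0,3.5,1.2,0,0,0,0,3.5,1.2,0,0,0,0,3.5,1.2,0,0,0,0,3.3,1.2,0,0,0,0,0,0,0,0,0,0,0,0,0,0,0])

```text
time: 2.48
tool_pos: [556.5, 328.8, 230.3]
tcp_rot: [-45.9, 89.9, -148.7]
ft_force: [-0.3, 0.1, 0.3]
finger_gap: 84.9
```

```bash
python3 - <<'E'
from h import *
import pickle
st(); d=shot('wrist'); pickle.dump(d,open('w1.pkl','wb')); save('w1',d['image']); st()
goal([555.3,328,160],-12.6)
C=cloud(d); m=(C[...,2]>98)&(C[...,2]<106)
n,l,stt,c=cv2.connectedComponentsWithStats(m.astype(np.uint8))
for i in range(1,n):
    if stt[i,4]>300:
        p=C[l==i]; print(stt[i],c[i],p.mean(0).round(1),cv2.minAreaRect(p[:,:2].astype(np.float32)), cv2.minEnclosingCircle(p[:,:2].astype(np.float32)))
E
```

```text
t 2.48 p [556.5 328.8 230.3] xaxis [-0.001 -0.001 -1.   ] jaw -12.79 z [-0.22 -0.98  0.  ] F [-0.33  0.08  0.26] gap 84.9 j [26.  14.7 77.2 -0.  88.2 38.8]
t 2.53 p [555.4 330.  230.5] xaxis [-0.001 -0.    -1.   ] jaw -12.69 z [-0.22 -0.98  0.  ] F [-0.36  0.02  0.04] gap 85.4 j [26.2 14.7 77.2  0.  88.2 38.8]
jaw 347.4 t_now_frame(cm) [7.05 0.04 0.19] t_goal_frame [7.05 0.03 0.19] w [-0.09  0.03  0.07]
jaw 167.4 t_now_frame(cm) [7.05 0.04 0.19] t_goal_frame [ 7.05 -0.03 -0.19] w [ 1.7991e+02  1.1000e-01 -5.0000e-02]
[ 291  165   52   50 1987] [316.63412179 189.43381983] [553.2 332.4 101.9] ((552.903076171875, 331.9140930175781), (44.89833068847656, 44.69484329223633), 32.2650146484375) ((552.9467163085938, 331.8223876953125), 22.913105010986328)
[ 297  259   43   40 1528] [317.7552356  278.37434555] [534.2 245.3 101.9] ((533.8849487304688, 243.9495086669922), (40.334720611572266, 39.96276092529297), 73.23566436767578) ((533.7232666015625, 243.70654296875), 27.23845672607422)
```

View pics/w1.png

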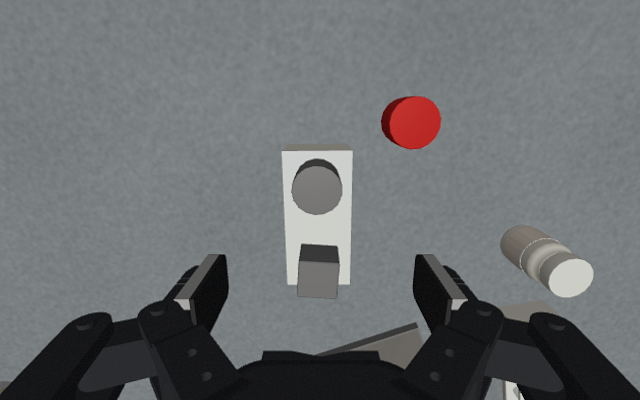

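The wrist view shows the drum at (317,190) between the fingers' lanes, the square behind at (318,275) and the red one at (411,122), clear of it. That reading came while the arm was still settling, so I'll repeat it.

```bash
cat >> h.py <<'E'
def circ(d,zlo,zhi,amin=300,rmax=1e9):
    C=cloud(d); m=(C[...,2]>zlo)&(C[...,2]<zhi)&(d['z_map']>0)
    n,l,stt,c=cv2.connectedComponentsWithStats(m.astype(np.uint8))
    for i in range(1,n):
        if stt[i,4]>amin:
            p=C[l==i]; f=p[:,:2].astype(np.float32); print('px',c[i].round(1),stt[i,4],'mean',p.mean(0).round(1),'rect',cv2.minAreaRect(f),'circ',cv2.minEnclosingCircle(f))
E
python3 - <<'E'
from h import *
for k in range(3):
    d=shot('wrist'); st(d['state']); circ(d,98,106)
E
```

```text
t 2.53 p [555.4 330.  230.5] xaxis [-0.001 -0.    -1.   ] jaw -12.69 z [-0.22 -0.98  0.  ] F [-0.36  0.02  0.04] gap 85.4 j [26.2 14.7 77.2  0.  88.2 38.8]
px [318.2 190.4] 1987 mean [553.2 332.4 101.9] rect ((552.8232421875, 331.7538757324219), (45.31050109863281, 44.80039596557617), 77.38444519042969) circ ((552.9798583984375, 331.4880676269531), 22.978151321411133)
px [318.9 279.1] 1514 mean [534.1 245.3 101.9] rect ((533.8707885742188, 243.98220825195312), (40.84174346923828, 39.98571014404297), 73.35417938232422) circ ((533.7349243164062, 244.53036499023438), 27.020727157592773)
t 2.58 p [554.8 330.7 230.7] xaxis [-0.001 -0.    -1.   ] jaw -12.62 z [-0.22 -0.98  0.  ] F [-0.64  0.66  0.22] gap 85.4 j [26.2 14.6 77.3  0.  88.2 38.9]
px [319.  190.9] 1976 mean [553.2 332.5 101.9] rect ((553.1450805664062, 331.9524841308594), (44.67192840576172, 44.862606048583984), 75.20413970947266) circ ((553.01123046875, 331.6890563964844), 22.84203338623047)
px [319.6 279.5] 1526 mean [534.2 245.3 101.9] rect ((533.8829345703125, 244.16693115234375), (40.71622085571289, 39.9490852355957), 73.37602233886719) circ ((534.052490234375, 243.84719848632812), 27.320772171020508)
t 2.63 p [554.4 331.2 231. ] xaxis [-0.001  0.    -1.   ] jaw -12.56 z [-0.22 -0.98  0.  ] F [-1.1   0.07  0.35] gap 85.6 j [26.3 14.6 77.3  0.  88.2 38.8]
px [319.5 191.3] 1970 mean [553.2 332.5 101.9] rect ((552.5859985351562, 331.8235168457031), (45.22115707397461, 44.706787109375), 78.8571548461914) circ ((553.0127563476562, 331.676513671875), 22.863597869873047)
px [319.9 279.8] 1520 mean [534.1 245.4 101.9] rect ((533.7857666015625, 243.93333435058594), (40.9477424621582, 39.83230972290039), 73.34905242919922) circ ((533.873291015625, 243.93722534179688), 27.045612335205078)
```

drive_tool(moves=[1,-0.15,0,0,0,0,2,0,0,0,0,0,2,0,0,0,0,0,2,0,0,0,0,0,2,0,0,0,0,0,2,0,0,0,0,0,2,0,0,0,0,0,1.5,0,0,0,0,0,1,0,0,0,0,0,0.6,0,0,0,0,0,0.3,0,0,0,0,0,0,0,0,0,0,0,0,0,0,0,0,0,0,0,0,0,0,0,0,0,0,0,0,0])

```text
time: 3.93
tool_pos: [554.5, 331.3, 68.5]
tcp_rot: [128.5, 89.9, 25.9]
ft_force: [0.5, 0.9, -1.3]
finger_gap: 85.3
```

drive_tool(moves=[0,0,0,0,0,0,0,0,0,0,0,0,0,0,0,0,0,0,0,0,0,0,0,0,0,0,0,0,0,0,0,0,0,0,0,0,0,0,0,0,0,0,0,0,0,0,0,0,0,0,0,0,0,0,0,0,0,0,0,0], hand=3, grip_force=60)

```text
time: 4.77
tool_pos: [554.1, 331.1, 67.8]
tcp_rot: [127.3, 90.0, 24.7]
ft_force: [-0.3, 0.2, 5.0]
finger_gap: 44.4
```

```bash
python3 - <<'E'
from h import *
st(); d=shot('wrist'); save('w2',d['image']); st()
E
```

```text
t 4.77 p [554.1 331.1  67.8] xaxis [ 0.001  0.    -1.   ] jaw -12.6 z [-0.22 -0.98 -0.  ] F [-0.3   0.16  5.  ] gap 44.4 j [26.3 21.5 86.4 -0.  72.  38.9]
t 4.82 p [554.1 331.1  67.8] xaxis [ 0.001  0.    -1.   ] jaw -12.6 z [-0.22 -0.98 -0.  ] F [ 0.02 -0.02  5.1 ] gap 44.7 j [26.3 21.5 86.4 -0.  72.  38.9]
```

View pics/w2.png

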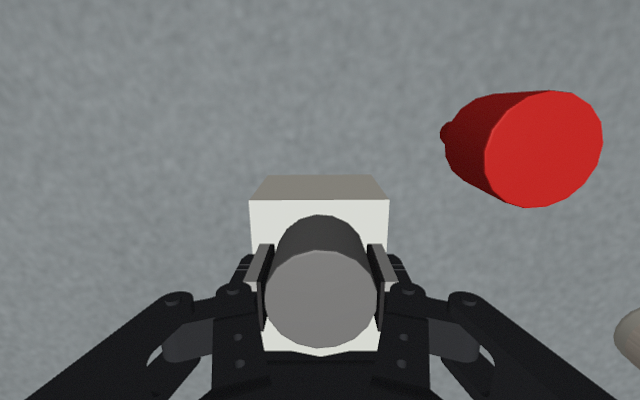

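The drum is held centred between the pads, (318,300) in the image, with gap 44.5. I'll lift and carry it past the collar so the wrist camera can see the collar unobstructed.

drive_tool(moves=[-0.5,0,0,0,0,0,-1,0,0,0,0,0,-2,0,0,0,0,0,-2.5,0,0,0,0,0,-2.5,0,0,0,0,0,-2.5,0,0,0,0,0,-2.5,0,0,0,0,0,-2,0,0,0,0,0,-1,0,0,0,0,0,0,0,0,0,0,0])

```text
time: 5.65
tool_pos: [555.0, 331.6, 235.8]
tcp_rot: [129.0, 89.7, 26.4]
ft_force: [0.5, 0.2, -2.8]
finger_gap: 44.4
```

drive_tool(moves=[0,0.4,1.5,0,0,0,0,0.6,2.5,0,0,0,0,0.8,3.3,0,0,0,0,0.8,3.3,0,0,0,0,0.8,3.3,0,0,0,0,0.8,3.3,0,0,0,0,0.8,3.3,0,0,0,0,0.8,3.3,0,0,0,0,0.8,3.3,0,0,0,0,0.8,3.3,0,0,0,0,0.8,3.3,0,0,0,0,0.8,3.3,0,0,0,0,0.7,2.9,0,0,0,0,0.3,1.5,0,0,0,0,0,0,0,0,0,0,0,0,0,0,0,0,0,0,0,0,0,0,0,0,0,0,0,0,0,0,0,0,0])

```text
time: 7.23
tool_pos: [560.9, -93.8, 231.9]
tcp_rot: [-105.5, 90.0, 152.0]
ft_force: [0.5, 0.9, -2.6]
finger_gap: 44.4
```

```bash
python3 - <<'E'
from h import *
import pickle
st(); d=shot('wrist'); save('w3',d['image']); st(); pickle.dump(d,open('w3.pkl','wb'))
circ(d,86,92.5); circ(d,93.5,101,50)
E
```

```text
t 7.23 p [560.9 -93.8 231.9] xaxis [-0.001  0.    -1.   ] jaw -12.51 z [-0.22 -0.98 -0.  ] F [ 0.55  0.87 -2.63] gap 44.4 j [-14.7   2.7  90.3   0.   87.1  -2.2]
t 7.28 p [561.  -93.8 232. ] xaxis [-0.  0. -1.] jaw -12.51 z [-0.22 -0.98 -0.  ] F [-0.38  0.35 -2.79] gap 43.9 j [-14.7   2.7  90.3   0.   87.1  -2.2]
px [297.   98.6] 40002 mean [557.7 -13.6  89.9] rect ((560.0292358398438, -14.0797119140625), (180.8511962890625, 180.6245574951172), 8.884105682373047) circ ((560.3695678710938, -14.471168518066406), 126.9370346069336)
px [299.7 100.8] 1086 mean [560.2 -13.7  95.7] rect ((560.2036743164062, -14.058101654052734), (40.37788772583008, 40.46558380126953), 59.08048629760742) circ ((560.150146484375, -14.153257369995117), 20.4544620513916)
```

View pics/w3.png

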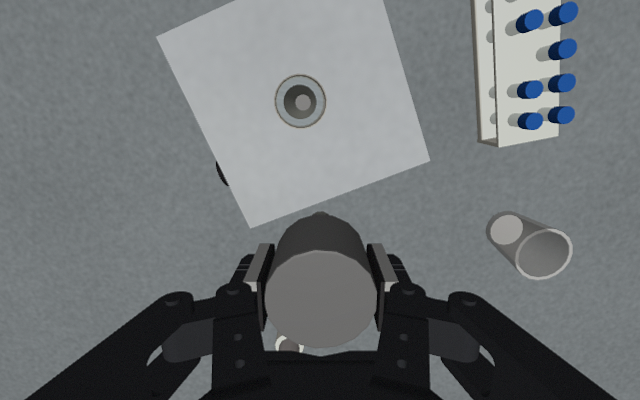

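The wrist view shows the collar at (300,101), free of everything, and the drum held at (319,300). The collar's and mixer's centres agree to 0.2 mm. Next: the drum's position in the hand and the rim height.

```bash
python3 - <<'E'
from h import *
import pickle
d=pickle.load(open('w3.pkl','rb')); C=cloud(d); s=d['state']
p=C[295:335,280:358].reshape(-1,3); print('drum top z',np.median(p[:,2]))
zt=np.median(p[:,2])
m=np.zeros((400,640),np.uint8); m[235:352,262:380]=(abs(C[235:352,262:380,2]-zt)<2)
n,l,stt,c=cv2.connectedComponentsWithStats(m); i=1+stt[1:,4].argmax(); print(stt[i])
q=C[l==i]; R=RR(s['tcp_rot']); qt=(q-s['tool_pos'])@R
print('tool frame',qt.mean(0), cv2.minEnclosingCircle(qt[:,1:].astype(np.float32)))
# tilt of the drum's top: plane fit
A=np.c_[q[:,:2]-q[:,:2].mean(0),np.ones(len(q))]; print('plane',np.linalg.lstsq(A,q[:,2],rcond=None)[0])
v,u=300.,100.
sub=C[85:118,283:318]; mm=(sub[...,2]>93)&(sub[...,2]<102); print('rim z',np.percentile(sub[mm][:,2],[10,50,90]))
a=C[130:150,250:350,2]; print('top z',np.median(a))
# rim by ring pixels, with depth band 94-100
t=np.array([560.1,-14.1,0]); print('xy shift world',t-s['tool_pos']); print('tool',R.T@(t-s['tool_pos']))
E
```

```text
drum top z 266.06816071401215
[ 262  246  118  102 9055]
tool frame [-34.14317095  -0.49866564  -2.11667003] ((-0.5577943325042725, -2.515706777572632), 25.138582229614258)
plane [-1.64515068e-03 -3.73924397e-03  2.66014401e+02]
rim z [94.2728464  95.71860592 96.6914324 ]
top z 89.97991360960671
xy shift world [  -0.79642345   79.70896074 -231.8705572 ]
tool [231.89530487 -17.90283773 -77.60260297]
```

```bash
python3 - <<'E'
from h import *
import pickle
d=pickle.load(open('w3.pkl','rb')); s=d['state']; R=RR(s['tcp_rot']); C=cloud(d)
g=d['image'].astype(int).sum(2)
print(g[240:262,319], g[338:356,319]); print(g[300,255:272],g[300,370:388]); print(C[243:255,319,2].round(0))
for uv in [(319,250),(319,348),(264,300),(378,300)]:
    print(uv,((onz(d,uv,266)-s['tool_pos'])@R).round(1))
save('w3c',d['image'],(240,200,400,370),3.5)
E
```

```text
[166 167 166 165 166 167 162 168 159 183 303 375 366 342 336 335 337 336
 336 337 336 336] [324 325 324 325 326 324 326 325 327 309 365 383 374 368 365 378 386 393]
[ 31  55  88 149 143 148 130  23  33 166 339 333 326 327 330 328 329] [327 327 327 327 327 318 246   1  32  72 153 140 144 124  65  51  42  56]
[260. 261. 263. 263. 264. 264. 266. 265. 265. 266. 266. 266.]
(319, 250) [[-34.1  -1.  -22.9]]
(319, 348) [[-34.1  -1.1  22. ]]
(264, 300) [[-34.1 -22.9  -1.2]]
(378, 300) [[-34.1  22.3  -1.2]]
```

View pics/w3c.png

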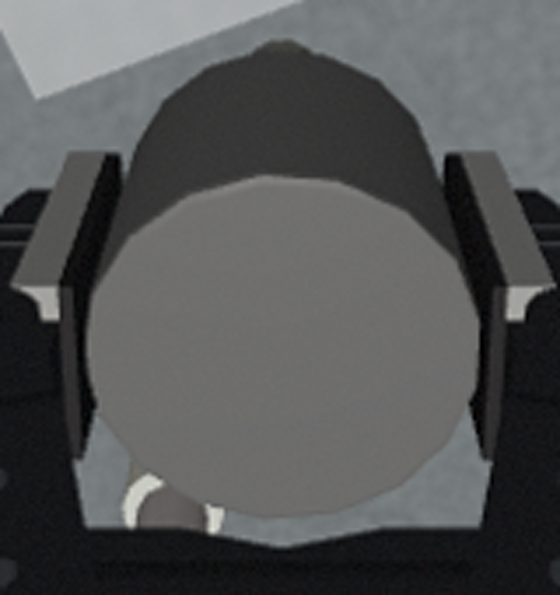

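drive_tool(moves=[0,-0.25,-0.91,0,0,0,0,-0.4,-1.8,0,0,0,0,-0.45,-2,0,0,0,0,-0.4,-1.8,0,0,0,0,-0.25,-1.2,0,0,0,0,0,0,0,0,0,0,0,0,0,0,0,0,0,0,0,0,0,1,0,0,0,0,0,1.5,0,0,0,0,0,1.5,0,0,0,0,0,1,0,0,0,0,0,0.5,0,0,0,0,0,0.5,0,0,0,0,0,0,0,0,0,0,0,0,0,0,0,0,0])

```text
time: 8.62
tool_pos: [561.0, -16.0, 172.6]
tcp_rot: [89.9, 90.0, -12.7]
ft_force: [-0.3, 0.4, -2.4]
finger_gap: 44.6
```

```bash
python3 - <<'E'
from h import *
st(); d=shot('wrist'); save('w4',d['image']); st(); goal([560.1+.4*.976-.5*.22,-14.1-.4*.22-.5*.976,109])
E
```

```text
t 8.62 p [561.  -16.  172.6] xaxis [ 0. -0. -1.] jaw -12.61 z [-0.22 -0.98  0.  ] F [-0.34  0.41 -2.39] gap 44.6 j [-6.9  3.5 95.7 -0.  80.8  5.7]
t 8.67 p [561.2 -16.  173.1] xaxis [ 0.001 -0.    -1.   ] jaw -12.61 z [-0.22 -0.98 -0.  ] F [-0.22 -0.36 -3.06] gap 44.1 j [-6.9  3.4 95.7  0.  80.8  5.7]
jaw 347.4 t_now_frame(cm) [ 6.41 -0.12 -0.1 ] t_goal_frame [ 6.41 -0.11 -0.11] w [ 0.   -0.01 -0.06]
```

View pics/w4.png

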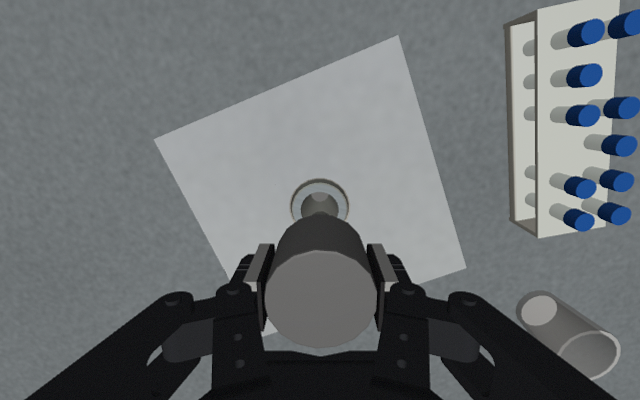

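The shank tip sits right before the collar bore: collar (320,204), drum (319,300). I'll trim by 1 mm and go down.

drive_tool(moves=[0.5,-0.11,-0.11,0,0,0,1,0,0,0,0,0,1,0,0,0,0,0,1,0,0,0,0,0,0.7,0,0,0,0,0,0.5,0,0,0,0,0,0.3,0,0,0,0,0,0,0,0,0,0,0,0,0,0,0,0,0,0,0,0,0,0,0])

```text
time: 9.5
tool_pos: [560.4, -14.6, 122.9]
tcp_rot: [96.5, 89.9, -6.1]
ft_force: [0.5, 0.4, -3.1]
finger_gap: 44.6
```

drive_tool(moves=[0.2,0,0,0,0,0,0.2,0,0,0,0,0,0.2,0,0,0,0,0,0,0,0,0,0,0])

```text
time: 9.83
tool_pos: [559.6, -14.5, 115.8]
tcp_rot: [-82.4, 90.0, 175.0]
ft_force: [0.0, 0.1, -3.0]
finger_gap: 44.2
```

drive_tool(moves=[0.1,0,0,0,0,0,0.1,0,0,0,0,0,0,0,0,0,0,0])

```text
time: 10.08
tool_pos: [559.8, -14.5, 114.1]
tcp_rot: [-86.4, 90.0, 171.0]
ft_force: [-0.2, -0.2, -2.0]
finger_gap: 44.1
```

drive_tool(moves=[0.1,0,0,0,0,0,0.1,0,0,0,0,0,0,0,0,0,0,0])

```text
time: 10.33
tool_pos: [560.1, -14.5, 112.2]
tcp_rot: [84.5, 90.0, -18.1]
ft_force: [0.2, 0.4, -3.2]
finger_gap: 44.5
```

drive_tool(moves=[0.1,0,0,0,0,0,0,0,0,0,0,0])

```text
time: 10.5
tool_pos: [560.2, -14.6, 111.3]
tcp_rot: [88.5, 90.0, -14.1]
ft_force: [1.7, -0.7, -1.9]
finger_gap: 44.2
```

drive_tool(moves=[0.1,0,0,0,0,0,0,0,0,0,0,0])

```text
time: 10.67
tool_pos: [560.2, -14.6, 110.4]
tcp_rot: [95.9, 90.0, -6.7]
ft_force: [1.2, -1.7, -2.4]
finger_gap: 44.4
```

drive_tool(moves=[0.07,0,0,0,0,0,0,0,0,0,0,0])

```text
time: 10.83
tool_pos: [560.3, -14.5, 109.8]
tcp_rot: [100.2, 89.9, -2.4]
ft_force: [3.2, -0.9, -2.2]
finger_gap: 44.2
```

Light side contact: the bore pushes towards +x. I'll follow it a little and go on down.

drive_tool(moves=[0.05,0.05,0.02,0,0,0,0,0,0,0,0,0])

```text
time: 11.0
tool_pos: [560.5, -14.6, 109.2]
tcp_rot: [178.3, 90.0, 75.7]
ft_force: [0.8, 1.7, -1.2]
finger_gap: 44.5
```

drive_tool(moves=[0.07,0.02,0,0,0,0,0,0,0,0,0,0])

```text
time: 11.17
tool_pos: [560.6, -14.6, 108.7]
tcp_rot: [-145.4, 90.0, 112.1]
ft_force: [-2.1, 1.9, 3.0]
finger_gap: 44.3
```

drive_tool(moves=[0.07,0,0,0,0,0,0,0,0,0,0,0])

```text
time: 11.33
tool_pos: [560.5, -14.6, 107.9]
tcp_rot: [-153.7, 90.0, 103.7]
ft_force: [-2.2, 2.6, 5.1]
finger_gap: 44.4
```

It is seated: origin 42.7 mm below the rim, with an upward reaction of about 8 N. Releasing.

drive_tool(moves=[0,0,0,0,0,0,0,0,0,0,0,0,0,0,0,0,0,0,0,0,0,0,0,0,0,0,0,0,0,0,0,0,0,0,0,0], hand=8.54)

```text
time: 11.83
tool_pos: [560.6, -14.9, 107.6]
tcp_rot: [7.1, 90.0, -95.5]
ft_force: [-0.6, 0.0, 0.1]
finger_gap: 85.1
```

drive_tool(moves=[-0.5,0,0,0,0,0,-1,0,0,0,0,0,-2,0,0,0,0,0,-2,0,0,0,0,0,-2,0,0,0,0,0,-2,0,0,0,0,0,-2,0,0,0,0,0,-1,0,0,0,0,0,-0.5,0,0,0,0,0,0,0,0,0,0,0,0,0,0,0,0,0,0,0,0,0,0,0])

```text
time: 12.83
tool_pos: [559.9, -14.8, 236.1]
tcp_rot: [-84.7, 89.9, 172.7]
ft_force: [-0.1, -0.0, -1.3]
finger_gap: 85.7
```

```bash
python3 - <<'E'
from h import *
st(); d=shot('wrist'); save('w5',d['image']); circ(d,136,150); circ(d,93,100,20)
C=cloud(d); m=(C[...,2]>136)&(C[...,2]<150); q=C[m]; 
n,l,stt,c=cv2.connectedComponentsWithStats(m.astype(np.uint8)); i=1+stt[1:,4].argmax(); q=C[l==i]
A=np.c_[q[:,:2]-q[:,:2].mean(0),np.ones(len(q))]; print('tilt deg',np.degrees(np.linalg.lstsq(A,q[:,2],rcond=None)[0][:2]))
T=shot('top'); circ(T,120,130,40); circ(T,30,40,20); circ(T,136,150,40)
E
```

```text
t 12.83 p [559.9 -14.8 236.1] xaxis [-0.002  0.    -1.   ] jaw -12.6 z [-0.22 -0.98  0.  ] F [-0.12 -0.02 -1.25] gap 85.7 j [-6.8  1.3 91.2  0.  87.6  5.8]
px [321.6 201.8] 2554 mean [560.4 -12.8 142.1] rect ((560.19091796875, -13.76076889038086), (45.0005989074707, 45.26974105834961), 8.678020477294922) circ ((560.0760498046875, -13.94063949584961), 23.00006675720215)
tilt deg [-0.21572994 -0.73060242]
px [453.7 257.8] 93 mean [ 473.5 -306.5  125.5] rect ((473.2951354980469, -307.0550231933594), (25.298091888427734, 25.196592330932617), 23.994260787963867) circ ((473.06427001953125, -306.7546081542969), 13.39591121673584)
px [  7.8 197.8] 110 mean [653.4 863.6  34.9] rect ((656.58740234375, 864.2311401367188), (119.53244018554688, 9.836299896240234), 13.97005844116211) circ ((656.161865234375, 865.94189453125), 59.80168151855469)
px [620.3 211.2] 44 mean [ 589.2 -795.6   35.1] rect ((594.2052612304688, -797.4436645507812), (20.224727630615234, 55.42071533203125), 78.2677001953125) circ ((592.2470703125, -806.8729858398438), 27.714645385742188)
px [631.9 231.1] 52 mean [ 534.5 -822.9   34.6] rect ((533.488525390625, -823.00537109375), (69.57171630859375, 5.430266857147217), 32.88372039794922) circ ((533.3466796875, -822.7859497070312), 34.805389404296875)
px [440.5 257.1] 61 mean [ 473.8 -299.3   35.1] rect ((472.4411315917969, -301.9645690917969), (35.47493362426758, 27.30013084411621), 2.5042619705200195) circ ((473.10614013671875, -306.4002990722656), 18.695049285888672)
```

View pics/w5.png

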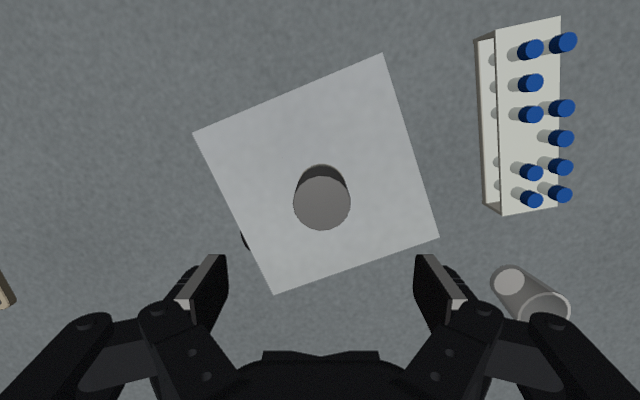

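The head stands upright on the collar at (322,202), released. Its top is at 142 mm, centred to 0.3 mm. Now the knocker.

drive_tool(moves=[0,-0.24,2,0,0,0,0,-0.24,3.2,0,0,0,0,-0.24,3.4,0,0,0,0,-0.24,3.4,0,0,0,0,-0.24,3.4,0,0,0,0,-0.24,3.4,0,0,0,0,-0.24,3.4,0,0,0,0,-0.24,3.4,0,0,0,0,-0.24,2.7,0,0,0,0,-0.24,1.7,0,0,0,0,0,0,0,0,0,0,0,0,0,0,0,0,0,0,0,0,0,0,0,0,0,0,0,0,0,0,0,0,0])

```text
time: 14.18
tool_pos: [472.2, -301.3, 237.5]
tcp_rot: [-150.4, 90.0, 107.1]
ft_force: [0.2, 0.5, 0.0]
finger_gap: 85.0
```

```bash
python3 - <<'E'
from h import *
st(); d=shot('wrist'); save('w6',d['image']); circ(d,118,130,100); circ(d,30,38,60); st()
E
```

```text
t 14.18 p [ 472.2 -301.3  237.5] xaxis [-0.  0. -1.] jaw -12.51 z [-0.22 -0.98 -0.  ] F [0.16 0.49 0.04] gap 85.0 j [-37.8   1.2  91.2   0.   87.6 -25.3]
px [321.3 200.8] 768 mean [ 471.7 -304.1  124.6] rect ((471.7094421386719, -305.0292663574219), (25.893539428710938, 26.321334838867188), 24.16061019897461) circ ((471.6341247558594, -304.96612548828125), 13.448921203613281)
px [577.1  33.5] 273 mean [ 749.6 -217.6   34. ] rect ((753.652099609375, -217.24212646484375), (50.60049819946289, 19.967262268066406), 89.51396942138672) circ ((762.9031982421875, -217.32061767578125), 25.310941696166992)
px [621.3  21.9] 331 mean [ 791.4 -216.3   34.1] rect ((789.8262329101562, -216.54786682128906), (11.28782844543457, 37.717220306396484), 2.5650341510772705) circ ((784.9791259765625, -216.76498413085938), 18.858869552612305)
px [321.1 170.9] 302 mean [ 473.3 -297.    34.8] rect ((472.9169616699219, -300.469970703125), (27.72263526916504, 36.87594223022461), 77.55697631835938) circ ((471.7658386230469, -304.87152099609375), 18.702388763427734)
t 14.23 p [ 472.1 -301.4  237.7] xaxis [-0.  0. -1.] jaw -12.51 z [-0.22 -0.98 -0.  ] F [-0.19  0.08  0.62] gap 85.7 j [-37.8   1.2  91.2   0.   87.6 -25.3]
```

View pics/w6.png

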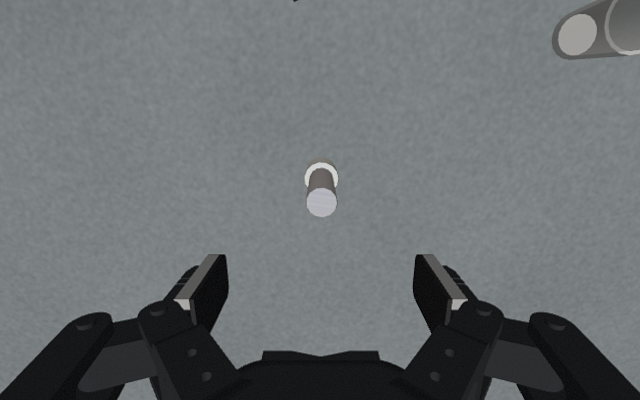

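drive_tool(moves=[1,0.05,0.36,0,0,0,2,0,0,0,0,0,2.5,0,0,0,0,0,2.5,0,0,0,0,0,2.5,0,0,0,0,0,2.5,0,0,0,0,0,2,0,0,0,0,0,1,0,0,0,0,0,0.5,0,0,0,0,0,0,0,0,0,0,0,0,0,0,0,0,0,0,0,0,0,0,0])

```text
time: 15.23
tool_pos: [472.5, -306.8, 74.4]
tcp_rot: [64.9, 89.8, -37.7]
ft_force: [-0.1, -1.0, -0.6]
finger_gap: 85.4
```

drive_tool(moves=[0,0,0,0,0,0,0,0,0,0,0,0,0,0,0,0,0,0,0,0,0,0,0,0,0,0,0,0,0,0,0,0,0,0,0,0,0,0,0,0,0,0,0,0,0,0,0,0,0,0,0,0,0,0,0,0,0,0,0,0,0,0,0,0,0,0], hand=1, grip_force=110)

```text
time: 16.15
tool_pos: [471.9, -306.3, 73.3]
tcp_rot: [64.4, 89.9, -38.2]
ft_force: [1.3, -0.4, 5.3]
finger_gap: 24.7
```

```bash
python3 - <<'E'
from h import *
st(); d=shot('wrist'); save('w7',d['image']); st()
E
```

```text
t 16.15 p [ 471.9 -306.3   73.3] xaxis [ 0.001 -0.001 -1.   ] jaw -12.6 z [-0.22 -0.98  0.  ] F [ 1.28 -0.4   5.33] gap 24.7 j [-38.2   9.3 100.4   0.   70.3 -25.6]
t 16.2 p [ 471.8 -306.4   73.3] xaxis [ 0.001 -0.001 -1.   ] jaw -12.6 z [-0.22 -0.98  0.  ] F [ 0.41 -0.46  4.4 ] gap 24.9 j [-38.2   9.3 100.4   0.   70.3 -25.6]
```

View pics/w7.png

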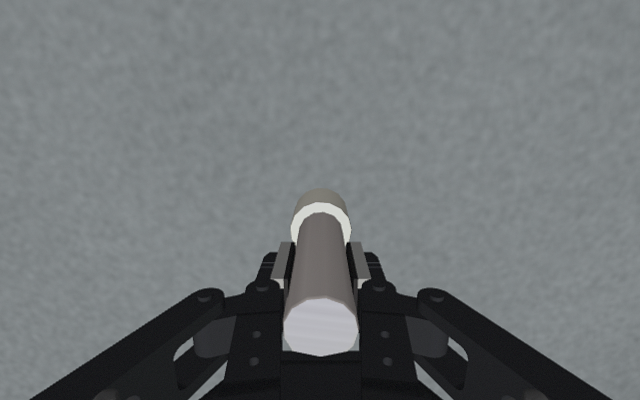

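The knocker is held straight, nylon ring at (320,225) and top at (320,327), face 73.3 mm below the TCP. Lifting it and carrying it over the head.

drive_tool(moves=[-0.5,0,0,0,0,0,-1.5,0,0,0,0,0,-2.5,0,0,0,0,0,-2.5,0,0,0,0,0,-2.5,0,0,0,0,0,-2.5,0,0,0,0,0,-2.5,0,0,0,0,0,-2,0,0,0,0,0,-1.5,0,0,0,0,0,-0.5,0,0,0,0,0,0,0,0,0,0,0])

```text
time: 17.12
tool_pos: [471.6, -306.2, 258.6]
tcp_rot: [62.9, 89.9, -39.7]
ft_force: [-0.8, 0.1, -2.6]
finger_gap: 24.9
```

drive_tool(moves=[0,0.22,-2,0,0,0,0,0.22,-3.2,0,0,0,0,0.22,-3.4,0,0,0,0,0.22,-3.4,0,0,0,0,0.22,-3.4,0,0,0,0,0.22,-3.4,0,0,0,0,0.22,-3.4,0,0,0,0,0.22,-3.4,0,0,0,0,0.22,-2.8,0,0,0,0,0.22,-2,0,0,0,0,0,0,0,0,0,0,0,0,0,0,0,0,0,0,0,0,0,0,0,0,0,0,0,0,0,0,0,0,0])

```text
time: 18.37
tool_pos: [558.8, -15.1, 257.1]
tcp_rot: [-69.3, 89.9, -172.0]
ft_force: [0.3, 0.9, -2.3]
finger_gap: 24.8
```

```bash
python3 - <<'E'
from h import *
st(); d=shot('wrist'); save('w8',d['image']); S=shot('side'); save('s8',S['image'],(230,130,400,300),3.5); st(); goal([560.1,-14.5,215.4])
E
```

```text
t 18.37 p [558.8 -15.1 257.1] xaxis [-0.001 -0.    -1.   ] jaw -12.68 z [-0.22 -0.98  0.  ] F [ 0.31  0.9  -2.25] gap 24.8 j [-6.8  0.6 89.8 -0.  89.7  5.9]
t 18.47 p [559.  -15.  257.6] xaxis [-0. -0. -1.] jaw -12.68 z [-0.22 -0.98  0.  ] F [ 0.98  0.04 -3.04] gap 24.8 j [-6.8  0.6 89.7 -0.  89.7  5.9]
jaw 347.3 t_now_frame(cm) [ 4.22  0.1  -0.07] t_goal_frame [ 4.22  0.09 -0.07] w [0.   0.01 0.01]
```

View pics/w8.png

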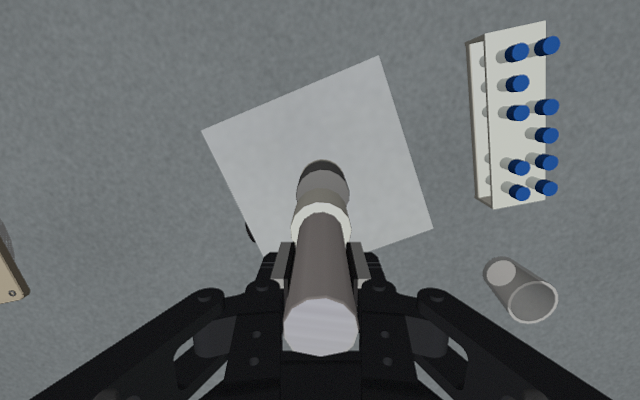

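View pics/s8.png

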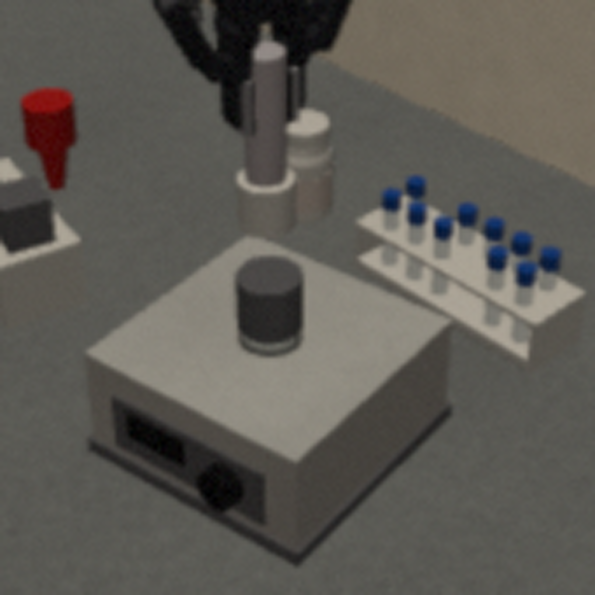

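The side view shows the knocker upright above the seated head, and the wrist view shows it in line (320 vs 322). Going down to the first contact.

drive_tool(moves=[0.5,0.09,-0.07,0,0,0,1,0,0,0,0,0,1,0,0,0,0,0,0.6,0,0,0,0,0,0.3,0,0,0,0,0,0.2,0,0,0,0,0,0,0,0,0,0,0,0,0,0,0,0,0,0,0,0,0,0,0])

```text
time: 19.22
tool_pos: [560.5, -13.6, 222.3]
tcp_rot: [96.5, 90.0, -6.1]
ft_force: [0.4, 0.1, -3.8]
finger_gap: 24.9
```

drive_tool(moves=[0.1,0,0,0,0,0,0.1,0,0,0,0,0,0,0,0,0,0,0])

```text
time: 19.47
tool_pos: [560.3, -13.6, 219.7]
tcp_rot: [90.0, 90.0, -12.6]
ft_force: [0.6, -0.1, -3.3]
finger_gap: 24.9
```

drive_tool(moves=[0.1,0,0,0,0,0,0.1,0,0,0,0,0])

```text
time: 19.63
tool_pos: [560.3, -13.7, 217.7]
tcp_rot: [96.0, 90.0, -6.5]
ft_force: [0.2, 0.2, -3.5]
finger_gap: 24.8
```

drive_tool(moves=[0.1,0,0,0,0,0])

```text
time: 19.72
tool_pos: [560.2, -13.6, 216.6]
tcp_rot: [-104.4, 90.0, 153.0]
ft_force: [-1.0, -0.5, -3.5]
finger_gap: 24.8
```

drive_tool(moves=[0.1,0,0,0,0,0])

```text
time: 19.8
tool_pos: [560.2, -13.6, 215.5]
tcp_rot: [-91.3, 90.0, 166.1]
ft_force: [-0.8, 0.2, -1.1]
finger_gap: 24.8
```

drive_tool(moves=[0.1,0,0,0,0,0])

```text
time: 19.88
tool_pos: [560.3, -13.6, 215.0]
tcp_rot: [102.1, 90.0, -0.5]
ft_force: [-2.1, 0.2, 2.5]
finger_gap: 25.0
```

drive_tool(moves=[0.1,0,0,0,0,0])

```text
time: 19.97
tool_pos: [560.4, -13.6, 214.3]
tcp_rot: [98.2, 90.0, -4.4]
ft_force: [-2.0, 0.3, 3.2]
finger_gap: 24.9
```

drive_tool(moves=[0.1,0,0,0,0,0])

```text
time: 20.05
tool_pos: [560.4, -13.6, 213.3]
tcp_rot: [96.5, 90.0, -6.1]
ft_force: [-1.9, 1.2, 4.0]
finger_gap: 24.8
```

drive_tool(moves=[0,0,0,0,0,0])

```text
time: 20.13
tool_pos: [560.4, -13.6, 213.1]
tcp_rot: [97.9, 90.0, -4.7]
ft_force: [-1.5, 0.5, 2.6]
finger_gap: 24.8
```

drive_tool(moves=[0.1,0,0,0,0,0])

```text
time: 20.22
tool_pos: [560.5, -13.6, 212.3]
tcp_rot: [96.7, 90.0, -5.8]
ft_force: [-3.0, 0.2, 5.6]
finger_gap: 25.1
```

drive_tool(moves=[0,0,0,0,0,0])

```text
time: 20.3
tool_pos: [560.4, -13.6, 211.9]
tcp_rot: [97.9, 90.0, -4.7]
ft_force: [-1.4, 1.3, 3.7]
finger_gap: 25.0
```

drive_tool(moves=[-0.5,0,0,0,0,0,-0.5,0,0,0,0,0,-0.5,0,0,0,0,0,0,0,0,0,0,0,0,0,0,0,0,0,0,0,0,0,0,0])

```text
time: 20.8
tool_pos: [560.2, -13.7, 226.5]
tcp_rot: [-81.4, 90.0, 176.0]
ft_force: [0.3, -0.3, -2.5]
finger_gap: 24.7
```

drive_tool(moves=[0.5,0,0,0,0,0,0.5,0,0,0,0,0,0.3,0,0,0,0,0,0.1,0,0,0,0,0,0,0,0,0,0,0,0,0,0,0,0,0])

```text
time: 21.3
tool_pos: [560.1, -13.7, 212.4]
tcp_rot: [-80.8, 90.0, 176.6]
ft_force: [0.3, -0.2, -2.7]
finger_gap: 24.8
```

drive_tool(moves=[0.1,0,0,0,0,0])

```text
time: 21.38
tool_pos: [560.4, -13.7, 211.9]
tcp_rot: [90.1, 90.0, -12.5]
ft_force: [-0.8, -0.3, -3.4]
finger_gap: 24.9
```

drive_tool(moves=[0.1,0,0,0,0,0])

```text
time: 21.47
tool_pos: [560.5, -13.7, 211.4]
tcp_rot: [95.1, 90.0, -7.5]
ft_force: [-2.8, -0.6, 4.0]
finger_gap: 24.5
```

Tap 1 moved it 4 mm and I lifted off. Second tap, in small steps up to the stop.

drive_tool(moves=[0.08,0,0,0,0,0])

```text
time: 21.55
tool_pos: [560.5, -13.6, 210.9]
tcp_rot: [97.0, 89.9, -5.6]
ft_force: [-2.6, 0.1, 4.3]
finger_gap: 25.1
```

drive_tool(moves=[0.06,0,0,0,0,0])

```text
time: 21.63
tool_pos: [560.6, -13.6, 210.3]
tcp_rot: [97.1, 89.9, -5.5]
ft_force: [-3.2, 0.1, 6.4]
finger_gap: 24.8
```

drive_tool(moves=[0.05,0,0,0,0,0])

```text
time: 21.72
tool_pos: [560.7, -13.7, 210.2]
tcp_rot: [97.6, 89.9, -5.0]
ft_force: [-4.1, 0.8, 10.1]
finger_gap: 24.5
```

drive_tool(moves=[0.04,0,0,0,0,0])

```text
time: 21.8
tool_pos: [560.7, -13.7, 210.1]
tcp_rot: [96.1, 89.9, -6.5]
ft_force: [-3.9, 0.4, 11.9]
finger_gap: 25.1
```

drive_tool(moves=[0,0,0,0,0,0])

```text
time: 21.88
tool_pos: [560.7, -13.7, 210.1]
tcp_rot: [97.2, 89.9, -5.4]
ft_force: [-4.4, 0.6, 10.1]
finger_gap: 24.9
```

drive_tool(moves=[0.05,0,0,0,0,0])

```text
time: 21.97
tool_pos: [560.8, -13.7, 210.1]
tcp_rot: [97.0, 89.9, -5.6]
ft_force: [-5.0, 1.4, 15.8]
finger_gap: 25.1
```

drive_tool(moves=[0.05,0,0,0,0,0])

```text
time: 22.05
tool_pos: [560.9, -13.6, 210.0]
tcp_rot: [97.1, 89.8, -5.5]
ft_force: [-6.2, 0.0, 16.9]
finger_gap: 25.0
```

drive_tool(moves=[0.05,0,0,0,0,0])

```text
time: 22.13
tool_pos: [561.0, -13.6, 210.0]
tcp_rot: [97.1, 89.8, -5.5]
ft_force: [-6.8, 0.8, 21.4]
finger_gap: 24.7
```

drive_tool(moves=[0,0,0,0,0,0])

```text
time: 22.22
tool_pos: [561.0, -13.6, 210.0]
tcp_rot: [97.0, 89.8, -5.6]
ft_force: [-6.5, 0.7, 16.5]
finger_gap: 25.1
```

It is against the stop (z steady at 210.0). I need a little more force for a clear margin above 20 N.

drive_tool(moves=[0.05,0,0,0,0,0])

```text
time: 22.3
tool_pos: [561.1, -13.6, 210.0]
tcp_rot: [97.5, 89.8, -5.1]
ft_force: [-7.3, 0.9, 23.8]
finger_gap: 24.7
```

drive_tool(moves=[0.05,0,0,0,0,0])

```text
time: 22.38
tool_pos: [561.2, -13.6, 209.9]
tcp_rot: [97.1, 89.8, -5.5]
ft_force: [-9.0, 1.6, 25.2]
finger_gap: 24.9
```

drive_tool(moves=[0,0,0,0,0,0])

```text
time: 22.47
tool_pos: [561.2, -13.7, 209.9]
tcp_rot: [96.9, 89.8, -5.7]
ft_force: [-9.2, 2.5, 23.1]
finger_gap: 24.7
```

About 26–28 N vertical against the stop. Lifting off and checking.

drive_tool(moves=[-0.3,0,0,0,0,0,-0.5,0,0,0,0,0,-1,0,0,0,0,0,-1.5,0,0,0,0,0,-1.5,0,0,0,0,0,-0.5,0,0,0,0,0,0,0,0,0,0,0,0,0,0,0,0,0])

```text
time: 23.13
tool_pos: [560.3, -13.7, 258.6]
tcp_rot: [92.0, 90.0, -10.6]
ft_force: [0.4, -0.6, -2.6]
finger_gap: 24.9
```

drive_tool(moves=[0,-0.2,1.5,0,0,0,0,-0.2,2.8,0,0,0,0,-0.2,3,0,0,0,0,-0.1,2,0,0,0,0,0,1,0,0,0,0,0,0,0,0,0,0,0,0,0,0,0,0,0,0,0,0,0,0,0,0,0,0,0])

```text
time: 23.88
tool_pos: [531.1, -111.6, 258.5]
tcp_rot: [-132.4, 90.0, 125.1]
ft_force: [0.7, 0.1, -2.2]
finger_gap: 25.0
```

```bash
python3 - <<'E'
from h import *
st(); d=shot('wrist'); save('w9',d['image'],(200,0,440,180),3.3); save('w9f',d['image']); S=shot('side'); save('s9',S['image'],(230,170,400,300),4.5); st(); circ(d,130,145,300); circ(d,86,93,800)
goal([471.8,-306.4,73.5])
E
```

```text
t 23.88 p [ 531.1 -111.6  258.5] xaxis [-0.     0.001 -1.   ] jaw -12.53 z [-0.22 -0.98 -0.  ] F [ 0.75  0.13 -2.22] gap 25.0 j [-17.3  -2.   92.2   0.   89.8  -4.8]
t 23.98 p [ 531.1 -111.7  258.8] xaxis [-0.  0. -1.] jaw -12.52 z [-0.22 -0.98 -0.  ] F [-0.34 -0.18 -3.25] gap 24.7 j [-17.3  -2.   92.2   0.   89.8  -4.8]
px [330.4  68.7] 2857 mean [560.2 -13.8 136.6] rect ((560.2064208984375, -14.37452507019043), (45.02915954589844, 44.780582427978516), 77.85665130615234) circ ((560.2374267578125, -14.151262283325195), 22.89488983154297)
px [325.5  82.6] 31264 mean [555.5 -22.1  89.8] rect ((560.2552490234375, -14.175262451171875), (180.86219787597656, 180.58905029296875), 8.906871795654297) circ ((559.8941650390625, -14.20059585571289), 127.02212524414062)
jaw 347.5 t_now_frame(cm) [18.52 -1.57 20.3 ] t_goal_frame [18.53 -1.57 20.29] w [-0.   -0.01  0.01]
```

View pics/w9f.png

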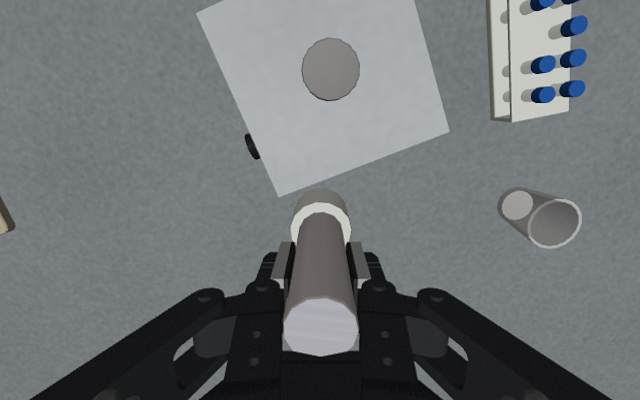

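View pics/s9.png

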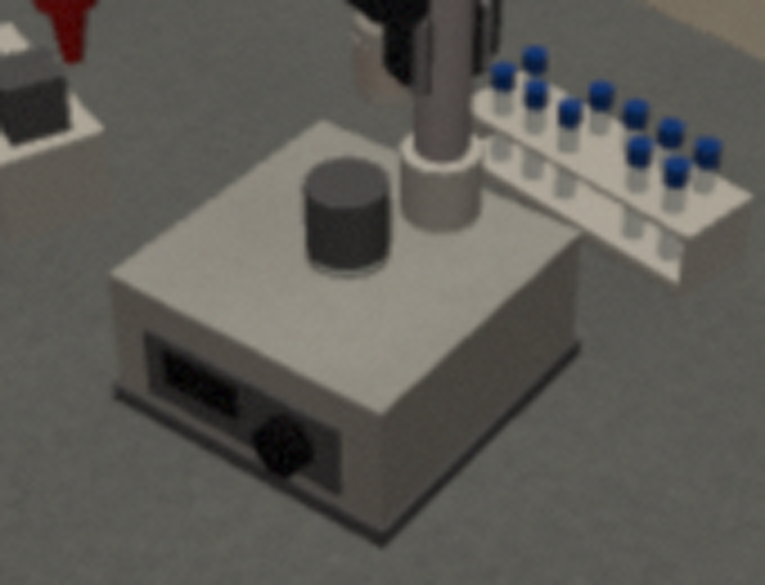

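The drum's top is at 136.6 mm, 46.6 above the mixer's top. The collar no longer stands proud in the side view around (347,262). The knocker goes back to its place.

drive_tool(moves=[0,-0.17,1.5,0,0,0,0,-0.2,2.8,0,0,0,0,-0.2,3.5,0,0,0,0,-0.2,3.5,0,0,0,0,-0.2,3.5,0,0,0,0,-0.2,2.5,0,0,0,0,-0.2,2,0,0,0,0,-0.2,1,0,0,0,0,0,0,0,0,0,0,0,0,0,0,0])

```text
time: 24.82
tool_pos: [471.6, -306.8, 258.8]
tcp_rot: [-176.1, 90.0, 81.3]
ft_force: [-0.1, 0.6, -2.7]
finger_gap: 24.5
```

drive_tool(moves=[0.5,0,0,0,0,0,1.5,0,0,0,0,0,2.5,0,0,0,0,0,2.5,0,0,0,0,0,2.5,0,0,0,0,0,2.5,0,0,0,0,0,2.5,0,0,0,0,0,1.5,0,0,0,0,0,0.9,0,0,0,0,0,0.5,0,0,0,0,0,0.3,0,0,0,0,0,0,0,0,0,0,0,0,0,0,0,0,0,0,0,0,0,0,0])

```text
time: 25.98
tool_pos: [472.2, -307.9, 83.3]
tcp_rot: [64.6, 89.9, -38.0]
ft_force: [-1.1, -0.3, -2.8]
finger_gap: 24.8
```

```bash
python3 - <<'E'
from h import *
st(); d=shot('side'); save('s10',d['image'],(330,260,430,380),4.5)
E
```

```text
t 25.98 p [ 472.2 -307.9   83.3] xaxis [ 0.002 -0.001 -1.   ] jaw -12.6 z [-0.22 -0.98  0.  ] F [-1.1  -0.35 -2.78] gap 24.8 j [-38.3   8.7  99.9   0.   71.3 -25.7]
```

drive_tool(moves=[0.3,0,0,0,0,0,0.2,0,0,0,0,0,0.1,0,0,0,0,0,0,0,0,0,0,0,0,0,0,0,0,0])

```text
time: 26.45
tool_pos: [471.2, -307.2, 75.6]
tcp_rot: [-116.7, 90.0, 140.7]
ft_force: [-0.3, 0.4, -3.2]
finger_gap: 24.9
```

drive_tool(moves=[0.1,0,0,0,0,0,0,0,0,0,0,0])

```text
time: 26.62
tool_pos: [471.3, -307.3, 74.8]
tcp_rot: [-99.6, 90.0, 157.8]
ft_force: [-0.3, -0.1, -3.4]
finger_gap: 24.6
```

drive_tool(moves=[0.07,0,0,0,0,0,0,0,0,0,0,0])

```text
time: 26.78
tool_pos: [471.3, -307.3, 74.1]
tcp_rot: [-126.9, 90.0, 130.5]
ft_force: [0.4, 0.9, -2.2]
finger_gap: 25.1
```

drive_tool(moves=[0.05,0,0,0,0,0,0,0,0,0,0,0])

```text
time: 26.95
tool_pos: [471.3, -307.3, 73.6]
tcp_rot: [-139.5, 90.0, 117.9]
ft_force: [0.9, 0.6, -3.0]
finger_gap: 24.7
```

drive_tool(moves=[0.05,0,0,0,0,0,0,0,0,0,0,0])

```text
time: 27.12
tool_pos: [471.4, -307.4, 73.3]
tcp_rot: [64.3, 90.0, -38.3]
ft_force: [0.2, 0.5, -3.2]
finger_gap: 24.9
```

drive_tool(moves=[0.05,0,0,0,0,0,0,0,0,0,0,0])

```text
time: 27.28
tool_pos: [471.5, -307.5, 73.3]
tcp_rot: [49.8, 90.0, -52.8]
ft_force: [-1.9, 1.4, 4.0]
finger_gap: 25.0
```

drive_tool(moves=[0.05,0,0,0,0,0,0,0,0,0,0,0])

```text
time: 27.45
tool_pos: [471.5, -307.5, 73.2]
tcp_rot: [46.3, 90.0, -56.3]
ft_force: [-4.1, 2.4, 8.1]
finger_gap: 24.9
```

It is firmly on the bench at TCP z 73.2, the same height as when it was picked up. Releasing and lifting clear.

drive_tool(moves=[0,0,0,0,0,0,0,0,0,0,0,0,0,0,0,0,0,0,0,0,0,0,0,0,0,0,0,0,0,0,0,0,0,0,0,0,0,0,0,0,0,0,0,0,0,0,0,0], hand=8.54)

```text
time: 28.12
tool_pos: [471.4, -307.3, 72.2]
tcp_rot: [81.1, 90.0, -21.5]
ft_force: [-0.5, 0.5, 0.5]
finger_gap: 85.4
```

drive_tool(moves=[-0.5,0,0,0,0,0,-1,0,0,0,0,0,-2,0,0,0,0,0,-2.5,0,0,0,0,0,-2.5,0,0,0,0,0,-2.5,0,0,0,0,0,-2.5,0,0,0,0,0,-1.5,0,0,0,0,0,-0.5,0,0,0,0,0,0,0,0,0,0,0,0,0,0,0,0,0])

```text
time: 29.03
tool_pos: [471.2, -307.2, 226.9]
tcp_rot: [-112.9, 90.0, 144.5]
ft_force: [-0.2, -0.2, -0.3]
finger_gap: 85.1
```

```bash
python3 - <<'E'
from h import *
st(); S=shot('side'); save('s11',S['image'],(180,130,440,370),2.4); T=shot('top'); save('t11',T['image']); d=shot('wrist'); circ(d,118,130,100); circ(d,30,38,200); circ(T,130,145,80); circ(T,98,106,100); st()
E
```

```text
t 29.03 p [ 471.2 -307.2  226.9] xaxis [-0.  0. -1.] jaw -12.6 z [-0.22 -0.98 -0.  ] F [-0.2  -0.17 -0.35] gap 85.1 j [-38.3   1.8  91.7  -0.   86.5 -25.7]
px [322.4 200.3] 836 mean [ 471.8 -305.5  124.6] rect ((471.63690185546875, -306.2149963378906), (25.886754989624023, 25.215974807739258), 77.74394989013672) circ ((471.59423828125, -306.3906555175781), 13.378728866577148)
px [588.8  26.8] 312 mean [ 749. -220.   34.] rect ((752.4510498046875, -222.30128479003906), (15.388347625732422, 47.274757385253906), 13.849990844726562) circ ((759.5096435546875, -220.56097412109375), 23.641279220581055)
px [635.3  16.8] 220 mean [ 791.8 -220.8   33.4] rect ((791.55029296875, -220.48385620117188), (30.25006866455078, 8.174243927001953), 84.66417694091797) circ ((787.4808349609375, -220.10379028320312), 15.125134468078613)
px [322.1 169.5] 319 mean [ 473.3 -298.5   34.8] rect ((472.49560546875, -301.7430419921875), (27.250404357910156, 36.80970001220703), 76.92405700683594) circ ((471.5025939941406, -306.2109680175781), 18.695383071899414)
px [336.3 223.9] 266 mean [561.8 -16.6 137.1] rect ((561.7382202148438, -16.881044387817383), (43.7806396484375, 43.546287536621094), 46.103302001953125) circ ((561.95068359375, -16.2822208404541), 22.81600570678711)
px [234.6 236.7] 234 mean [535.8 240.2 102. ] rect ((535.7941284179688, 240.92405700683594), (40.47852325439453, 39.84385681152344), 72.9937515258789) circ ((535.0422973632812, 240.62318420410156), 26.532413482666016)
t 29.18 p [ 470.6 -306.7  225.3] xaxis [-0.002  0.002 -1.   ] jaw -12.6 z [-0.22 -0.98 -0.  ] F [-0.68  1.02  1.51] gap 85.6 j [-38.3   1.9  91.8  -0.   86.5 -25.7]
```

View pics/s11.png

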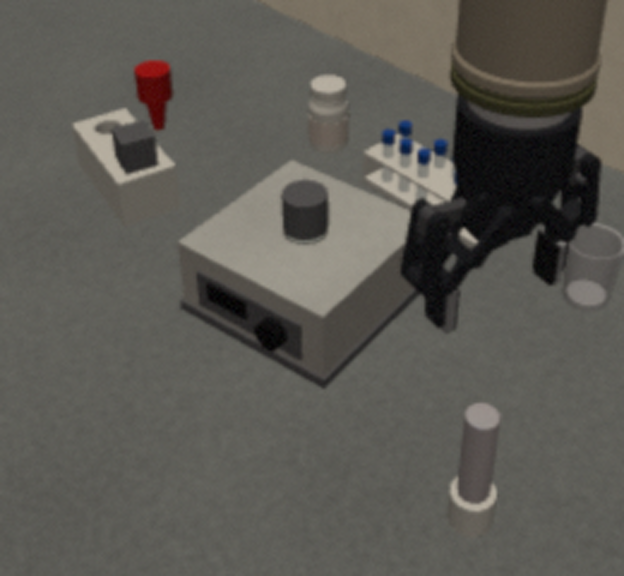

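View pics/t11.png

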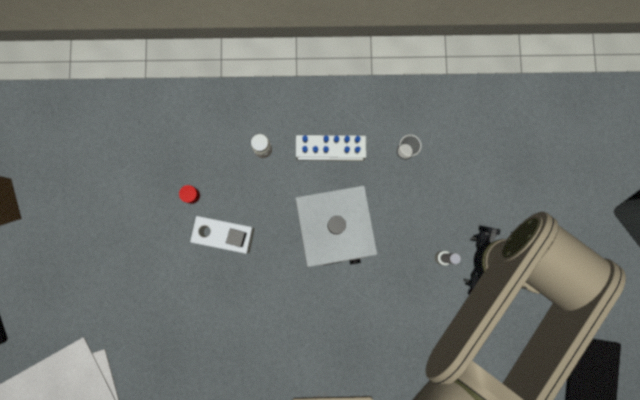

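In both views the head is seated at (336,224) in the top view and the knocker stands upright at (449,258). The square head, the red one and the bystanders haven't moved.

```bash
python3 -c "
from h import *
print(r.hand_in())"
```

```text
the job is handed in; nothing more can be done
None
```

I finished the job and handed it in at about 29 s. The round grey head is seated in the collar, the collar is driven home, and the knocker stands on the bench again.

- **Seating:** I took the round head from the block's +y hole, stood its shank in the collar and let go.
- **Taps:** I drove it down in two knocker taps with a lift-off between them. The first sank it about 4 mm. The second ran to the stop, where the height held at 210.0 mm while the force rose to about 26–28 N vertical (about 29 N with the sideways part). Forces were only read at the end of each small step.
- **Knocker:** I returned it to within about 1.5 mm of where it stood.

**Last checks:**
- **Head:** its top is 136.6 mm above the bench by the wrist camera and 137.1 mm by the top camera. The mixer's top reads 89.8 mm, so the head sits about 47 mm above it, which fits a flush collar. I judged flushness from this height and the steady stop, because the drum hides the rim.
- **Knocker:** upright, with its top at 124.6 mm and the top and ring centres agreeing to 0.2 mm.
- **Everything else:** the square head, the red look-alike and the bystanders look unmoved in the final views.

**Disagreement:** the top camera's positions differed from the wrist camera's by about 2–4 mm, so I used the wrist camera for the grasps and the placing.

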